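# Level the tapping plate with a wedge and hold it

## Task

Take the blue wedge by its orange tab, set it flat on the bench in front of the tapping fixture's open mouth and slide it in, thin end first, under the yellow nose of the hinged plate. Go gently so that you feel it touch, then ease it on until the nose has just lifted, about 4 mm off the frame it rests on; finish holding the wedge there in the gripper, not letting go. Raise the plate with the wedge alone, never touching it with the robot and never by more than about a centimetre, and leave the other things on the bench where they are.

Things in the scene. Friction and masses are not known exactly. Their poses are not given: they have to be found in the camera images.
- wedge: Loose blue wedge, 0.3 kg, 40 mm wide, flat on the bench (z=0). Origin on its underside below the orange tab's centre; x to the thin end, z up. Block 28 mm high from x=-17 to 17 mm; then a straight ramp (1 in 6) down to 8 mm at the thin end, x=137 mm. Orange tab on the block: 24 mm along x, 20 mm along y (grip across y), z=28 to 64 mm.
- tip (a point): Middle of the wedge's thin end on the underside, 137 mm along x from the wedge's origin; same axes.
- fixture: Dark steel U-frame fixed on the bench, place and yaw vary; 192 mm long, 114 mm wide. Two rails 20 mm high, 22 mm wide run along x, 70 mm free gap between; the bench is the gap's floor. Origin on the bench, mid gap; x runs from the open mouth (x=-85 mm) to the hinge (x=85 mm). The wedge goes in along +x, its own x along this x, near y=0.
- plate: Aluminium plate, 110 mm wide, 12 mm thick, lying on the rails, underside 20 mm above the bench. Origin on its hinge axis at the fixture's x=85, z=26 mm; axes as the fixture's when down. Steel angle bracket bolted on top, starting 79 mm from the nose, up to 82 mm above the bench. In all 0.49 to 0.91 kg; falls back onto the rails if not held up.
- nose (a point): Lowest point, mid width, of the plate's rounded yellow nose (radius 6 mm) at the mouth: fixture x=-79, y=0 mm, 20 mm above the bench at rest; height less 20 is the lift. The ramp meets it when the wedge's origin is about 65 mm short of it along fixture x; each further 6 mm lifts it 1 mm. Sliding takes about 1 N; the touch adds 2 N or more.
- flats: Bystander, leave alone: stack of four dark steel flats, 45 x 90 x 28 mm overall. Origin on its underside on the bench.
- angle: Bystander, leave alone: loose bright steel angle bracket, 50 x 50 x 50 mm. Origin on its underside on the bench.
- jar: Bystander, leave alone: amber glass oil jar with steel cap, 60 mm across, 85 mm tall. Origin on its underside on the bench.
- spanner: Bystander, leave alone: spanner lying on the bench. Origin on its underside on the bench.
- chuck: Bystander, leave alone: steel tap chuck standing on end, 36 mm across, 60 mm tall. Origin on its underside on the bench.
- mallet: Bystander, leave alone: hammer lying on the bench. Origin on its underside on the bench.
- parallel: Bystander, leave alone: bright steel parallel bar, 100 x 18 x 30 mm. Origin on its underside on the bench.
Not all that is in view belongs to the job. What is shaped like the fixture but red or turquoise is not meant. Several things look just like the wedge: the one meant starts farthest from the robot's base.

How it is judged:
On the way:
1. the wedge, flat on the bench, gently touches the nose while the plate still rests (nose less than 1.8 mm up) for 0.1 s (height (world z) of wedge below 0.004 m and angle between wedge's own z axis and vertical below 0.07 rad and angle between the x axis of wedge and the x axis of fixture, either way round below 0.26 rad and x of tip in the frame of nose above 0.03 m and y of tip in the frame of nose between -0.04 and 0.04 m and contact force between wedge and plate above 0.2 N and height (world z) of nose below 0.0218 m), for 0.1 s.
At the end, for the whole second after the job is handed in: Nose 2 to 6.5 mm above its rest, carried by the wedge (over 0.8 N); wedge flat on the bench (4 mm, 0.07 rad), tip over 30 mm past the nose, within 40 mm of the middle and 0.26 rad of straight, still (20 mm/s), held by the fingers (over 2 N); robot not touching the plate (height (world z) of wedge below 0.004 m and angle between wedge's own z axis and vertical below 0.07 rad and angle between the x axis of wedge and the x axis of fixture, either way round below 0.26 rad and x of tip in the frame of nose above 0.03 m and y of tip in the frame of nose between -0.04 and 0.04 m and height (world z) of nose between 0.022 and 0.0265 m and contact force between wedge and plate above 0.8 N and contact force between the fingers and wedge above 2 N and contact force between each of the arm, the fingers and plate below 0.3 N and linear speed of wedge below 0.02 m/s); the arm keeps its last pose, push and grip.
It fails at once if the robot touches the plate with more than 2 N (contact force between any of the arm, the fingers and plate above 2 N).
It fails at once if the nose is lifted more than 12 mm (height (world z) of nose above 0.032 m).
It fails at once if a bystander is moved more than 20 mm (distance of any of flats, angle, jar, spanner, chuck, mallet, parallel from where it was at the start of the episode above 0.02 m).
It also fails if it takes over 51 s, if anything falls off the work surface, if the arm or the gripper's body presses on something with over 40 N, if the wrist force passes 120 N, or if a joint passes its speed limit or range.

## Robot

A 7-joint arm with a two-finger parallel gripper is mounted at the origin on the work surface. World frame = base frame: x ahead of the robot, y to its left, z up, the work surface at z = 0. Lengths are in m, angles in rad, forces in N, time in s.
With the tool pointing down it reaches from about 0.425 to 1.025 m from the base axis. Payload 9.4 kg.
Tool frame: the origin (TCP) lies at the very end of the fingers, on their centre line; the grasp point (between the pads) lies 19 mm behind it; z points along the fingers, y is the line along which they close (so a half turn about z gives the same grasp; the last joint's range is limited). The gripper opens to 85 mm and grips with 20 to 120 N. Pads are 22 mm wide; open, the fingers measure 114 mm over their backs; the gripper's body (76 mm by 85 mm) begins 54 mm behind the grasp point. The pads swing forward as they close: fully open they stand 13 mm farther back than shut.
Start: joints at [1.211, 0.599, -0.003, 1.599, 0.002, 0.943, -0.08], TCP at [0.202, -0.696, 0.231] pointing down, gripper open.
Joint ranges: [-2.57, 2.57], [-0.35, 1.97], [-1.29, 1.29], [0.11, 2.56], [-1.05, 4.19], [0.11, 1.86], [-2.63, 2.63]. Speed limits (rad/s): [2.22, 2.22, 3.01, 3.01, 3.14, 3.14, 3.14].

## Interface

Orientations are given as a unit quaternion [x, y, z, w].
In Python, from cell import manip, viewer, recognise gives the robot as it stands.
- The arm moves only by the shell command python3 -m pendant 'ROWS' [OPENING] [FORCE]. ROWS is a JSON object of lists of equal length, an entry for each row: "slide": the shift along the tool's x, y, z scaled (see below), a list of three; "roll": the turn about the tool's z scaled (see below). In form: {"slide": [[x, y, z], ...], "roll": [roll, ...]}. A call has 1 to 5 rows; each row is the pose to reach, as a shift and turn from the pose commanded when the call began, along the tool's axes at that moment, turning the shorter way round; what a row does not reach only later rows make up. The controller multiplies each number of a shift by 50 cm and each number of a turn by 360 degrees. A row lasts 1/8 s, in which the tool goes at most 62.5 mm and 10.7 degrees, less where a joint would pass 70% of its speed; a pose out of reach is approached as far as the arm can. A call with a number of a shift or a turn outside -1 to 1 is refused whole. A call with a gripper value outside its range is refused whole. OPENING is the closure, from 0 (fully open) to 1 (shut), set as the call begins (- or left out, the last holds). The fingers move at their own pace and stop on an object; FORCE is the grip in N (left out, the last holds). Time passes only in rows, so rows that repeat a pose let the fingers close. It gives the time, the measured TCP pose, the force, the opening and the grip force at its end, in the units of the state.
- manip.observe(): the state, without advancing time (a new reading comes with each control period).
- viewer.snapshot(name): name is "scene" or "side" or "wrist"; returns (picture, depth): 480x640x3 uint8, red, green, blue; 480x640 float32, m along the optical axis (not along the pixel's ray), 0 where there is no reading.
- viewer.get_calibration(name): a dict with "vfov" (degrees; the focal length in pixels is half the picture's height over the tangent of half this angle, whatever the lens; pixels are square), "cx", "cy" (the principal point, pixels), "k1" (the pictures are not rectified: a ray, as slopes to the right and down, at radius r is drawn at 1 + k1 r^2 times it, then the intrinsics apply), "position" and "attitude" of the camera in the world. Camera axes: x right, y down, z forward; pixel columns grow to the right and rows downward; lengths in m; the calibration is good to about 2 mm. A picture is of the moment at which its call begins: read the wrist's pose just before it. get_calibration takes no time and is no camera call; for the wrist camera it gives the pose at the moment of the call.
- manip.hand_in(): hands the job in; it is judged then, once.
Trained networks look in the newest picture that a camera, given by its name, has taken for a name from the list of things; names that differ only in an ending like _2 or _b are one class to them, and where a whole thing is asked for, a point or a joint stands for the part that bears it (a point fixed in the world has none). Each returns a list of dicts, best first, with "score" (0 to 1); they miss things now and then, are a little off and sometimes report something else, mostly with a low value. They report only what shows in the picture. A call takes as long as a camera call. They do not tell look-alikes from the thing itself.
- recognise(camera, target): "extent" ([left, top, right, bottom] in pixels, round what is visible of it).
The state is a dict: "clock": time; "qpos": joint angles; "joint_velocities": joint speeds; "joint_efforts": joint torques, N m; "tool_pos": TCP position; "ee_rot": TCP orientation; "wrist_force": force on the tool from outside, world axes, zero at the start; "torque": the same for the moment, N m; "opening": opening from 0.0 (shut) to 1.0 (fully open); "finger_force": force on a finger pad.
Only numpy, scipy, OpenCV 4.12 (cv2) and the standard library are available. Lean on these libraries where they do the work, as an engineer would, in place of code of your own. Each camera call takes 0.05 s, during which the arm holds its last target. There are 200 camera calls.

## Working session

There is one attempt and no reset: what is moved stays moved. The work goes in short steps, Python scripts to look and compute and a shell command to move; the robot and the scene stay as the last step left them, time stands still between calls to the robot, and variables do not carry over. Pictures are saved under pics/ and viewed, at most 10 in all, crops included, and the job is handed in when it is done.

```bash
mkdir -p pics; ls
cat > h.py <<'E'
import numpy as np, cv2
from scipy.spatial.transform import Rotation as R
from cell import manip, viewer, recognise
def cal(n):
    c=viewer.get_calibration(n); return c
def pts(c,depth,u,v):
    f=240/np.tan(np.radians(c["vfov"])/2)
    K=np.array([[f,0,c["cx"]],[0,f,c["cy"]],[0,0,1.]])
    p=cv2.undistortPoints(np.stack([u,v],-1).reshape(-1,1,2).astype(float),K,np.array([c["k1"],0,0,0.]))[:,0]
    d=depth[np.asarray(v).astype(int).ravel(),np.asarray(u).astype(int).ravel()]
    P=np.c_[p*d[:,None],d]
    A=np.array(c["attitude"]); r=R.from_quat(A) if A.shape==(4,) else R.from_matrix(A)
    return r.apply(P)+np.array(c["position"]),d
E
python3 - <<'E'
from h import *
print(manip.observe())
for n in ("scene","side","wrist"):
    c=cal(n); print(n,c)
    p,d=viewer.snapshot(n); cv2.imwrite(f"pics/{n}0.png",p[:,:,::-1]); np.savez(f"{n}0.npz",p=p,d=d)
for n in ("scene","side"):
    for t in ("wedge","fixture","nose"):
        for r in recognise(n,t): print(n,t,round(r["score"],2),[int(x) for x in r["extent"]])
print(manip.observe()["clock"])
E
```

```text
pics
{'clock': 0.0, 'qpos': array([ 1.21131101,  0.60014281, -0.00256932,  1.60015745,  0.00180347,
        0.94289049, -0.07980085]), 'joint_velocities': array([ 0.00108394, -0.00152906, -0.00048412, -0.00078834,  0.00093594,
       -0.00025134, -0.0020903 ]), 'joint_efforts': array([ 6.17113637e-04, -7.76457667e+01,  1.56533293e+00, -2.58003992e+01,
        1.23627004e-02,  9.06382251e-03, -3.68705642e-06]), 'tool_pos': array([ 0.20215968, -0.69573771,  0.23039396]), 'ee_rot': array([ 9.90014658e-01,  1.40962195e-01, -1.78370787e-04, -7.77707896e-04]), 'wrist_force': array([ 0.37102696, -0.60930523,  0.0634213 ]), 'torque': array([ 0.00424462, -0.05003472,  0.00354243]), 'finger_force': 0.0, 'opening': 1.0031128259569293}
scene {'vfov': 47.438097578598246, 'cx': 317.30178140151645, 'cy': 245.0213204354603, 'k1': -0.009917145103553156, 'position': array([1.27588416, 0.44193227, 1.02277148]), 'attitude': array([ 0.45832505,  0.80604728, -0.32472474, -0.18649339])}
side {'vfov': 45.6532841507154, 'cx': 312.8091528880949, 'cy': 231.3533989094677, 'k1': -0.06470731471332239, 'position':
[... 314 characters left out ...]
0.78942485, -0.59254347, -0.09729905,  0.12741089])}
scene wedge 0.87 [267, 145, 318, 176]
scene wedge 0.77 [215, 204, 264, 256]
scene fixture 0.63 [371, 220, 452, 269]
scene fixture 0.59 [318, 260, 414, 332]
scene fixture 0.56 [277, 192, 357, 245]
scene nose 0.77 [373, 221, 442, 258]
scene nose 0.69 [316, 263, 400, 320]
scene nose 0.68 [278, 195, 349, 233]
side wedge 0.86 [454, 211, 476, 252]
side wedge 0.61 [326, 157, 380, 204]
side wedge 0.42 [125, 337, 187, 390]
side fixture 0.88 [207, 227, 295, 306]
side fixture 0.71 [271, 280, 348, 375]
side fixture 0.63 [331, 207, 403, 286]
side nose 0.61 [284, 279, 348, 361]
side nose 0.59 [220, 225, 293, 295]
side nose 0.57 [340, 209, 403, 272]
0.45
```

View pics/scene0.png

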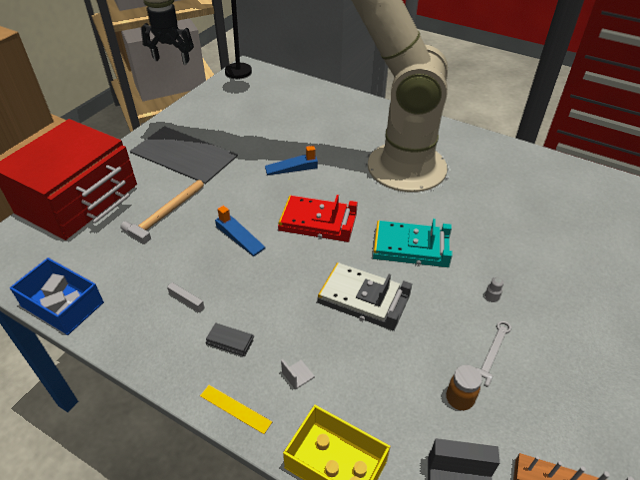

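View pics/side0.png

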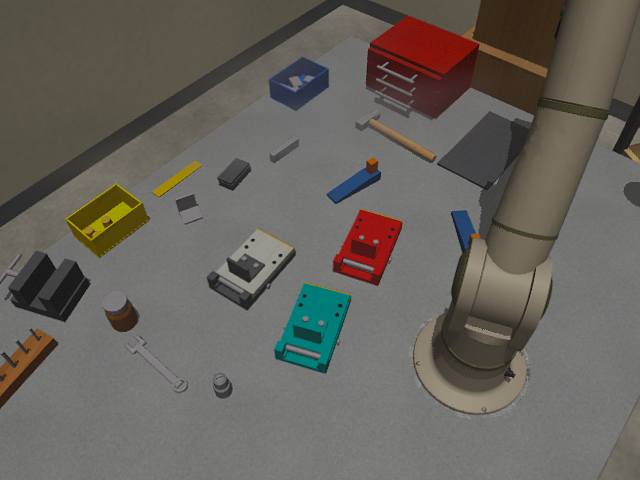

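The pictures show two blue wedges. The one with its tab at scene (223,213), thin end at (263,250), looks farthest from the base. The real fixture (pale plate) is at scene (365,293), with its yellow nose edge from about (337,265) to (319,300).

```bash
cat > meas.py <<'E'
from h import *
def cloud(n,p,d,box,c):
    l,t,r,b=box; u,v=np.meshgrid(np.arange(l,r),np.arange(t,b)); u=u.ravel();v=v.ravel()
    P,dd=pts(c,d,u,v); hsv=cv2.cvtColor(p,cv2.COLOR_RGB2HSV)[v,u]
    k=dd>0; return P[k],hsv[k]
def rect(Q):
    (cx,cy),(w,h),a=cv2.minAreaRect((Q*1000).astype(np.float32)); 
    if w<h: w,h,a=h,w,a+90
    return np.round([cx,cy,w,h,a],1)
def report(n,p,d,c,wb,fb):
    P,h=cloud(n,p,d,wb,c)
    blue=(h[:,0]>100)&(h[:,0]<125)&(h[:,1]>120)&(P[:,2]<.05); orange=(h[:,0]<18)&(h[:,1]>150)&(P[:,2]>.02)
    B=P[blue];O=P[orange]; print(n,"blue",rect(B[:,:2]),"n",len(B),"z",np.percentile(B[:,2],[2,50,98]))
    if len(O): top=O[O[:,2]>.056]; print(" tab",rect(O[:,:2]),O.mean(0).round(4),"top",len(top),top.mean(0).round(4),"maxz",O[:,2].max(), "mid",(top[:,:2].max(0)+top[:,:2].min(0))/2)
    P,h=cloud(n,p,d,fb,c)
    k=(P[:,2]>.026)&(P[:,2]<.038); T=P[k]; print(" plate",rect(T[:,:2]),len(T),"z",np.median(T[:,2]))
    y=(h[:,0]>18)&(h[:,0]<35)&(h[:,1]>150); Y=P[y]; print(" nose",rect(Y[:,:2]),Y.mean(0).round(4),len(Y))
    return B,T,Y
E
python3 - <<'E'
from meas import *
for n,wb,fb in (("scene",(205,195,275,262),(308,255,412,335)),("side",(318,148,390,212),(200,220,300,312))):
    z=np.load(n+"0.npz"); report(n,z["p"],z["d"],cal(n),wb,fb)
z=np.load("scene0.npz")
from scipy import ndimage
P,h=cloud("scene",z["p"],z["d"],(255,140,325,182),cal("scene")); o=(h[:,0]<18)&(h[:,1]>150)&(P[:,2]>.02); print("other",P[o].mean(0))
for n,u,v in(("mallet",200,187),("mallethead",137,231),("par",185,296),("flats",230,338),("redfix",318,217)):
    print(n,pts(cal("scene"),z["d"],np.array([u]),np.array([v]))[0])
E
```

```text
scene blue [ 507.5 -247.7  156.4   42.7   76. ] n 771 z [0.00229825 0.01576346 0.02867808]
 tab [ 493.3 -306.4   29.6   23.    73.8] [ 0.4957 -0.3033  0.0512] top 63 [ 0.4932 -0.3056  0.0612] maxz 0.06665002554369936 mid [ 0.4924871  -0.30623897]
 plate [472.1 121.7 216.3 191.7   5.8] 2493 z 0.03079668270477265
 nose [532.7  28.6 113.2  17.6   8.7] [0.5385 0.0334 0.0259] 54
side blue [ 505.  -251.1  156.5   45.4   75.6] n 605 z [0.00551869 0.01794292 0.03025983]
 tab [ 458.5 -245.7  173.9   27.3  115.9] [ 0.483  -0.2977  0.0505] top 63 [ 0.489  -0.3075  0.0623] maxz 0.06748000850231706 mid [ 0.48964227 -0.30907323]
 plate [464.  118.4 227.9 193.7   5.6] 2435 z 0.031224046740473632
 nose [530.6  22.3 110.3  23.6   6.3] [0.5287 0.0288 0.0269] 35
other [ 0.15067037 -0.24715229  0.0503818 ]
mallet [[ 0.41161909 -0.45698673  0.01494175]]
mallethead [[ 0.64157619 -0.47801474  0.02238672]]
par [[ 0.74818253 -0.22446149  0.02905256]]
flats [[ 0.78721992 -0.06540361  0.02726507]]
redfix [[ 0.36946541 -0.09039117  0.03978352]]
```

Run:
```python
from meas import *
for n,fb in (("scene",(308,255,418,335)),("side",(200,220,300,312))):
    z=np.load(n+"0.npz"); l,t,r,b=fb; c=cal(n)
    hsv=cv2.cvtColor(z["p"],cv2.COLOR_RGB2HSV)[t:b,l:r]
    u,v=np.meshgrid(np.arange(l,r),np.arange(t,b)); P,dd=pts(c,z["d"],u.ravel(),v.ravel())
    m=((P[:,2]>.022)&(P[:,2]<.038)).reshape(u.shape)&(hsv[...,2]>60)&((hsv[...,1]<60)|((hsv[...,0]>15)&(hsv[...,0]<38)))
    nl,lab,st,_=cv2.connectedComponentsWithStats(cv2.morphologyEx(m.astype(np.uint8),cv2.MORPH_OPEN,np.ones((3,3))))
    i=1+st[1:,4].argmax(); Q=P[(lab==i).ravel()]
    print(n,rect(Q[:,:2]),len(Q),st[i]); 
    box=cv2.boxPoints(cv2.minAreaRect((Q[:,:2]*1000).astype(np.float32))); print(box.round(1).tolist())
    Q=P[(P[:,2]>.06)&(abs(P[:,0]-.53)<.1)]; print("bracket",Q.mean(0) if len(Q) else 0, rect(Q[:,:2]) if len(Q) else 0)
s=manip.observe(); r=R.from_quat(s["ee_rot"]); print(r.as_matrix().round(3))
```

```text
scene [522.7 118.2 176.3 116.   96.3] 2234 [  11    8   83   56 2234]
[[455.29998779296875, 199.39999389648438], [474.79998779296875, 24.200000762939453], [590.0999755859375, 37.0], [570.5999755859375, 212.1999969482422]]
bracket [0.52141982 0.17331816 0.07521815] [517.6 172.1  61.3   7.    6. ]
side [521.5 115.8 176.9 113.8  95.8] 2109 [  18    9   76   66 2109]
[[455.8999938964844, 198.0], [473.79998779296875, 22.0], [587.0, 33.5], [569.0999755859375, 209.5]]
bracket [0.51445765 0.17065    0.07435772] [516.2 170.   63.7  10.7   7.4]
[[ 0.96   0.279 -0.   ]
 [ 0.279 -0.96   0.   ]
 [-0.    -0.    -1.   ]]
```

```bash
python3 -m pendant '{"slide":[[0.08,-0.06,0.015],[0.16,-0.12,0.03],[0.24,-0.18,0.05],[0.31,-0.235,0.065],[0.386,-0.29,0.08]],"roll":[-0.017,-0.034,-0.051,-0.067,-0.083]}' 0
cat > go.py <<'E'
import sys; from h import *
# go.py x y z yaw(tool y, deg): remaining slide/roll in tool axes, scaled
s=manip.observe(); M=R.from_quat(s["ee_rot"]).as_matrix(); x,y,z,w=map(float,sys.argv[1:])
yaw=np.degrees(np.arctan2(M[1,1],M[0,1])); e=(w-yaw+180)%360-180
print("slide",(M.T@(np.array([x,y,z])-s["tool_pos"])/.5).round(4),"roll",round(-e/360,4),"tcp",s["tool_pos"].round(4),"yaw",round(yaw,2),"F",s["wrist_force"].round(2),"tilt",M[:,2].round(3),"ff",round(s["finger_force"],1),"op",round(s["opening"],3),"t",round(s["clock"],2))
E
python3 go.py .4915 -.307 .16 -14.2
```

```text
clock: 1.08
tool_pos: [0.3478, -0.5021, 0.1913]
ee_rot: [0.92, 0.393, 0.0, 0.0]
wrist_force: [1.2, -0.1, -0.4]
opening: 0.998
finger_force: 0.0
slide [ 0.4806 -0.0622  0.0624] roll -0.0821 tcp [ 0.3478 -0.5021  0.1913] yaw -43.74 F [ 1.24 -0.09 -0.39] tilt [ 0. -0. -1.] ff 0.0 op 0.998 t 1.07
```

```bash
python3 -m pendant '{"slide":[[0.12,-0.015,0.015],[0.24,-0.03,0.03],[0.36,-0.045,0.045],[0.44,-0.057,0.06],[0.48,-0.062,0.062]],"roll":[-0.017,-0.034,-0.051,-0.067,-0.082]}'
python3 -m pendant '{"slide":[[0,0,0],[0,0,0]],"roll":[0,0]}' >/dev/null
python3 go.py .4915 -.307 .036 -14.2
python3 - <<'E'
from meas import *
c=cal("wrist"); p,d=viewer.snapshot("wrist"); cv2.imwrite("pics/w1.png",p[:,:,::-1]); np.savez("w1.npz",p=p,d=d)
P,h=cloud("wrist",p,d,(0,0,640,480),c)
blue=(h[:,0]>100)&(h[:,0]<125)&(h[:,1]>120)&(P[:,2]<.04)&(abs(P[:,0]-.5)<.15)&(abs(P[:,1]+.25)<.13)
o=(h[:,0]<18)&(h[:,1]>150)&(P[:,2]>.055)&(P[:,2]<.075)&(abs(P[:,0]-.5)<.05)
print(rect(P[blue][:,:2]),blue.sum(),rect(P[o][:,:2]),o.sum(),P[o].mean(0))
E
```

```text
clock: 1.7
tool_pos: [0.4928, -0.306, 0.16]
ee_rot: [0.788, 0.616, 0.0, -0.0]
wrist_force: [0.5, -0.4, -0.5]
opening: 1.001
finger_force: 0.0
slide [0.0063 0.0004 0.2487] roll -0.0011 tcp [ 0.4906 -0.3099  0.1603] yaw -14.58 F [-0.61 -0.83  0.04] tilt [-0.    -0.001 -1.   ] ff 0.0 op 0.999 t 1.95
[ 506.1 -251.2  153.    39.2   76.1] 10549 [ 491.3 -309.4   24.5   19.    75.9] 1112 [ 0.49183815 -0.3081699   0.06430301]
```

View pics/w1.png

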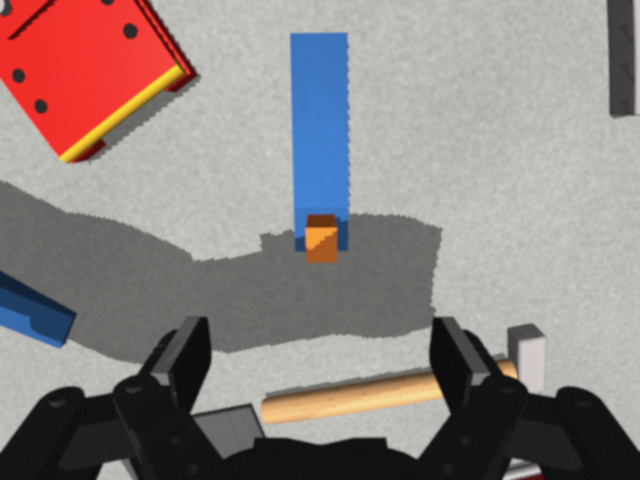

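The wrist view shows the wedge straight ahead of the fingers, with its tab at about (321,240). Its measured pose matches the tool, so I'm descending.

```bash
python3 -m pendant '{"slide":[[0.001,0,0.08],[0.002,0,0.16],[0.002,0,0.22],[0.002,0,0.246],[0.002,0,0.248]],"roll":[-0.001,-0.0016,-0.0016,-0.0016,-0.0016]}' 0
python3 go.py .4913 -.3092 .036 -14.0
python3 -m pendant '{"slide":[[0,0,0],[0,0,0],[0,0,0],[0,0,0],[0,0,0]],"roll":[0,0,0,0,0]}' 1 50
python3 -m pendant '{"slide":[[0,0,0],[0,0,0],[0,0,0],[0,0,0]],"roll":[0,0,0,0]}'
python3 go.py .4913 -.3092 .136 6
```

```text
clock: 2.62
tool_pos: [0.491, -0.3083, 0.0359]
ee_rot: [0.787, 0.616, -0.0, -0.0]
wrist_force: [0.1, 0.9, -0.1]
opening: 1.0
finger_force: 0.0
slide [-0.0016  0.0009 -0.0001] roll 0.0003 tcp [ 0.491  -0.3083  0.0359] yaw -13.9 F [ 0.13  0.85 -0.12] tilt [-0.001  0.    -1.   ] ff 0.0 op 1.0 t 2.62
clock: 3.25
tool_pos: [0.4919, -0.3079, 0.0369]
ee_rot: [0.787, 0.617, 0.0, 0.0]
wrist_force: [-0.7, -0.2, 5.8]
opening: 0.227
finger_force: 49.8
clock: 3.75
tool_pos: [0.4919, -0.308, 0.0369]
ee_rot: [0.787, 0.617, 0.0, 0.001]
wrist_force: [-1.0, -0.5, 4.4]
opening: 0.222
finger_force: 49.8
slide [-0.0028 -0.0005 -0.1981] roll -0.055 tcp [ 0.4919 -0.308   0.0369] yaw -13.82 F [-1.   -0.49  4.4 ] tilt [ 0.001 -0.001 -1.   ] ff 49.8 op 0.222 t 3.75
```

```bash
python3 -m pendant '{"slide":[[0,0,-0.03],[0.04,0.003,-0.06],[0.12,0.007,-0.06],[0.21,0.012,-0.06],[0.29,0.016,-0.06]],"roll":[0,-0.012,-0.024,-0.036,-0.048]}'
python3 go.py .5475 -.125 .067 6
python3 -m pendant '{"slide":[[0.05,0.03,0],[0.08,0.04,0],[0.088,0.04,0],[0.088,0.04,0]],"roll":[-0.004,-0.007,-0.007,-0.007]}' >/dev/null
python3 go.py .5475 -.125 .037 6
python3 - <<'E'
from meas import *
c=cal("wrist"); p,d=viewer.snapshot("wrist"); cv2.imwrite("pics/w2.png",p[:,:,::-1]); np.savez("w2.npz",p=p,d=d)
P,h=cloud("wrist",p,d,(0,0,640,480),c); near=(abs(P[:,0]-.54)<.12)
blue=(h[:,0]>100)&(h[:,0]<125)&(h[:,1]>120)&(P[:,2]<.08)&near&(P[:,1]<.1)
print("wedge",rect(P[blue][:,:2]),blue.sum(),np.percentile(P[blue][:,2],[1,99]))
o=(h[:,0]<18)&(h[:,1]>150)&(P[:,2]>.05)&near; print("tab",rect(P[o][:,:2]),P[o].mean(0))
y=(h[:,0]>18)&(h[:,0]<35)&(h[:,1]>150)&near&(P[:,2]<.045)&(P[:,1]<.1)&(P[:,1]>-.05); print("nose",rect(P[y][:,:2]),P[y].mean(0),y.sum(),P[y][:,2].max())
q=(h[:,1]<50)&near&(P[:,2]>.026)&(P[:,2]<.038)&(P[:,1]>.03)&(P[:,1]<.3); print("plate",rect(P[q][:,:2]),q.sum())
E
```

```text
clock: 4.38
tool_pos: [0.5347, -0.166, 0.0674]
ee_rot: [0.683, 0.73, 0.001, 0.0]
wrist_force: [0.3, -0.4, -3.9]
opening: 0.226
finger_force: 49.2
slide [0.0801 0.031  0.0008] roll -0.006 tcp [ 0.5347 -0.166   0.0674] yaw 3.82 F [ 0.3  -0.41 -3.92] tilt [ 0.001  0.    -1.   ] ff 49.2 op 0.226 t 4.38
slide [-0.0004 -0.0062  0.0587] roll -0.0002 tcp [ 0.5506 -0.1245  0.0664] yaw 5.94 F [-0.19 -0.59 -3.39] tilt [-0.001 -0.001 -1.   ] ff 49.2 op 0.224 t 4.88
wedge [544.8 -73.3 151.1  45.8  92.9] 28303 [0.03933788 0.05881801]
tab [ 551.2 -126.1   26.8   19.7   96.7] [ 0.55048964 -0.1211729   0.08800231]<stdin>:7: RuntimeWarning: Mean of empty slice.
  ret = um.true_divide(
Traceback (most recent call last):
ValueError: zero-size array to reduction operation maximum which has no identity
```

View pics/w2.png

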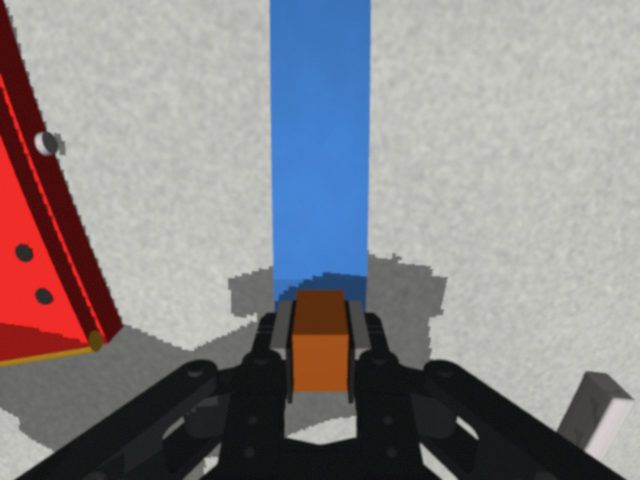

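The wedge is held straight, with the tab at (320,350) between the pads, and the red fixture is clear on the left. Next I set it down.

```bash
python3 -m pendant '{"slide":[[0,-0.006,0.02],[0,-0.006,0.04],[0,-0.006,0.052],[0,-0.006,0.056],[0,-0.006,0.059]],"roll":[0,0,0,0,0]}'
python3 -m pendant '{"slide":[[0,0,0],[0,0,0]],"roll":[0,0]}' >/dev/null
python3 go.py .537 -.029 .037 6
python3 - <<'E'
from meas import *
for n,wb,fb in (("scene",(210,190,330,300),(308,255,418,335)),("side",(240,120,400,260),(200,210,300,312))):
    c=cal(n);p,d=viewer.snapshot(n); cv2.imwrite(f"pics/{n}1.png",p[:,:,::-1]); report(n,p,d,c,wb,fb)
E
```

```text
clock: 5.55
tool_pos: [0.5482, -0.124, 0.0369]
ee_rot: [0.669, 0.743, -0.0, -0.0]
wrist_force: [-3.7, 0.9, 14.6]
opening: 0.228
finger_force: 51.6
slide [ 1.913e-01 -2.800e-03 -1.000e-04] roll -0.0 tcp [ 0.5484 -0.124   0.0369] yaw 5.99 F [-0.59  0.16 -0.87] tilt [ 0.  0. -1.] ff 49.5 op 0.225 t 5.8
scene blue [544.1 -70.1 169.5  46.4  96.2] n 947 z [0.00241602 0.01533861 0.02844644]
 tab [ 426.2 -103.3  262.2  132.3   18.4] [ 0.3744 -0.1254  0.0324] top 40 [ 0.532  -0.1135  0.0807] maxz 0.12818916023913818 mid [ 0.52550943 -0.11923992]
 plate [469.7 121.4 222.1 191.5   5.8] 2485 z 0.030703129324417988
 nose [533.3  29.  111.9  16.7   8.2] [0.5378 0.0335 0.0266] 52
side blue [540.9 -64.4 154.9  42.4  95.8] n 723 z [0.00458134 0.01662752 0.02901674]
 tab [412.4 -86.4 251.7 185.3  19.1] [ 0.358  -0.1131  0.0371] top 221 [ 0.3703 -0.0711  0.0712] maxz 0.09206502034821096 mid [ 0.43103364 -0.09127269]
 plate [464.8 119.  226.5 193.2   5.3] 2446 z 0.03139457435302617
 nose [531.5  20.7 110.4  25.9   4.9] [0.5278 0.0279 0.0259] 38
```

View pics/scene1.png

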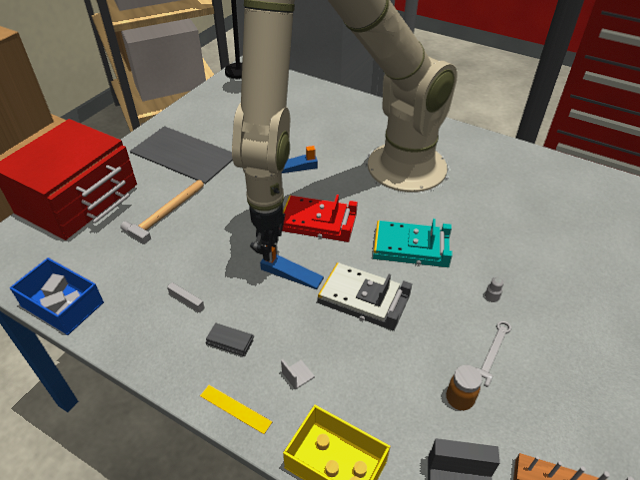

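The wedge is flat and lined up, with its thin end at scene (322,283) just in front of the nose. Now I slide it in until just short of contact.

```bash
python3 -m pendant '{"slide":[[0.03,0,0.001],[0.06,-0.001,0.001],[0.09,-0.001,0.001],[0.12,-0.002,0.001],[0.14,-0.002,0.001]],"roll":[0,0,0,0,0]}'
python3 -m pendant '{"slide":[[0.006,0,0],[0.012,0,0],[0.012,0,0],[0.012,0,0]],"roll":[0,0,0,0]}'
python3 go.py .537 -.029 .037 6
```

```text
clock: 6.52
tool_pos: [0.5405, -0.0544, 0.0369]
ee_rot: [0.669, 0.743, 0.0, 0.001]
wrist_force: [1.5, -4.7, 6.3]
opening: 0.227
finger_force: 50.5
clock: 7.02
tool_pos: [0.5399, -0.0486, 0.0369]
ee_rot: [0.669, 0.743, 0.0, 0.001]
wrist_force: [0.5, -3.1, 7.4]
opening: 0.222
finger_force: 50.5
slide [ 0.0396 -0.0017 -0.0002] roll -0.0001 tcp [ 0.5399 -0.0486  0.0369] yaw 5.97 F [ 0.5  -3.11  7.44] tilt [ 0.001 -0.001 -1.   ] ff 50.5 op 0.222 t 7.03
```

```bash
python3 -m pendant '{"slide":[[0.004,0,-0.0006],[0.008,0,-0.0006],[0.012,0,-0.0006],[0.016,0,-0.0006],[0.016,0,-0.0006]],"roll":[0,0,0,0,0]}'
python3 -m pendant '{"slide":[[0.002,0,0],[0.004,0,0],[0.006,0,0],[0.008,0,0],[0.008,0,0]],"roll":[0,0,0,0,0]}'
python3 go.py .537 -.029 .037 6
```

```text
clock: 7.65
tool_pos: [0.5388, -0.0406, 0.0369]
ee_rot: [0.669, 0.743, 0.0, 0.0]
wrist_force: [-0.8, -3.5, 6.8]
opening: 0.221
finger_force: 50.5
clock: 8.28
tool_pos: [0.5384, -0.0369, 0.0369]
ee_rot: [0.669, 0.743, 0.0, 0.0]
wrist_force: [0.9, -4.3, 6.5]
opening: 0.226
finger_force: 50.5
slide [ 0.016  -0.0011 -0.0002] roll -0.0001 tcp [ 0.5384 -0.0369  0.0369] yaw 5.95 F [ 0.86 -4.27  6.54] tilt [ 0.001 -0.001 -1.   ] ff 50.5 op 0.226 t 8.28
```

```bash
python3 -m pendant '{"slide":[[0.002,0,0],[0.004,0,0],[0.004,0,0],[0.004,0,0]],"roll":[0,0,0,0]}' | grep -E "pos|wrist"
python3 -m pendant '{"slide":[[0.002,0,0],[0.004,0,0],[0.004,0,0],[0.004,0,0]],"roll":[0,0,0,0]}' | grep -E "pos|wrist"
python3 -m pendant '{"slide":[[0.002,0,0],[0.004,0,0],[0.004,0,0],[0.004,0,0]],"roll":[0,0,0,0]}' | grep -E "pos|wrist"
```

```text
tool_pos: [0.5382, -0.0349, 0.0369]
wrist_force: [0.3, -4.3, 6.2]
tool_pos: [0.538, -0.0329, 0.0369]
wrist_force: [0.2, -3.8, 6.2]
tool_pos: [0.5378, -0.031, 0.0369]
wrist_force: [0.5, -3.4, 6.2]
```

```bash
python3 -m pendant '{"slide":[[0.002,0,0],[0.004,0,0],[0.004,0,0],[0.004,0,0]],"roll":[0,0,0,0]}' | grep -E "pos|wrist"
python3 -m pendant '{"slide":[[0.002,0,0],[0.004,0,0],[0.004,0,0],[0.004,0,0]],"roll":[0,0,0,0]}' | grep -E "pos|wrist"
python3 -m pendant '{"slide":[[0.002,0,0],[0.004,0,0],[0.004,0,0],[0.004,0,0]],"roll":[0,0,0,0]}' | grep -E "pos|wrist"
```

```text
tool_pos: [0.5376, -0.0293, 0.0369]
wrist_force: [0.3, -5.4, 7.1]
tool_pos: [0.5374, -0.0279, 0.0369]
wrist_force: [0.8, -7.0, 6.4]
tool_pos: [0.5371, -0.0259, 0.0369]
wrist_force: [0.8, -7.2, 5.4]
```

Contact was felt at y ≈ -0.029 m, where the force rose from about 3.8 to 7 N. Next I ease the wedge on by about 20 mm.

```bash
python3 -m pendant '{"slide":[[0.004,0,0],[0.008,0,0],[0.012,0,0],[0.016,0,0],[0.02,0,0]],"roll":[0,0,0,0,0]}'
python3 -m pendant '{"slide":[[0.004,0,0],[0.008,0,0],[0.012,0,0],[0.016,0,0],[0.02,0,0]],"roll":[0,0,0,0,0]}'
python3 -m pendant '{"slide":[[0,0,0],[0,0,0],[0,0,0],[0,0,0]],"roll":[0,0,0,0]}'
python3 - <<'E'
from meas import *
for n,wb,fb in (("scene",(210,190,330,320),(308,255,418,335)),("side",(200,120,400,260),(200,210,300,312))):
    c=cal(n);p,d=viewer.snapshot(n); cv2.imwrite(f"pics/{n}2.png",p[:,:,::-1]); 
    Z=[]
    for dd in (np.load(n+"0.npz")["d"],d):
        P,_=cloud(n,p,dd,fb,c)
        # plate points in fixture frame 8-30 mm from nose edge
        q=P[:,:2]-np.array([.5305,.036]); a=q@[-.105,.9945]; b=q@[-.9945,-.105]
        k=(abs(b)<50e-3)&(a>.0)&(a<.02)&(P[:,2]>.02); Z.append(np.median(P[k,2]))
    print(n,Z,np.diff(Z))
a=cv2.imread("pics/scene2.png")[170:350,190:430]; cv2.imwrite("pics/c.png",cv2.resize(a,None,fx=3,fy=3))
E
python3 go.py .537 -.0055 .037 6
```

```text
clock: 11.9
tool_pos: [0.536, -0.0162, 0.0369]
ee_rot: [0.67, 0.742, -0.001, 0.001]
wrist_force: [0.4, -7.8, 6.0]
opening: 0.224
finger_force: 50.5
clock: 12.52
tool_pos: [0.535, -0.0062, 0.0369]
ee_rot: [0.67, 0.742, -0.001, 0.001]
wrist_force: [0.2, -8.6, 6.2]
opening: 0.222
finger_force: 50.6
clock: 13.02
tool_pos: [0.535, -0.0059, 0.0369]
ee_rot: [0.67, 0.743, -0.0, 0.001]
wrist_force: [0.2, -6.4, 6.5]
opening: 0.222
finger_force: 50.5
scene [np.float64(0.03041715956974078), np.float64(0.03428435109647354)] [0.00386719]
side [np.float64(0.03109227227985667), np.float64(0.034707343668115564)] [0.00361507]
slide [ 0.0003  0.0041 -0.0002] roll -0.0003 tcp [ 0.535  -0.0059  0.0369] yaw 5.9 F [ 0.63 -6.    6.66] tilt [ 0.    -0.001 -1.   ] ff 50.5 op 0.222 t 13.12
```

View pics/c.png

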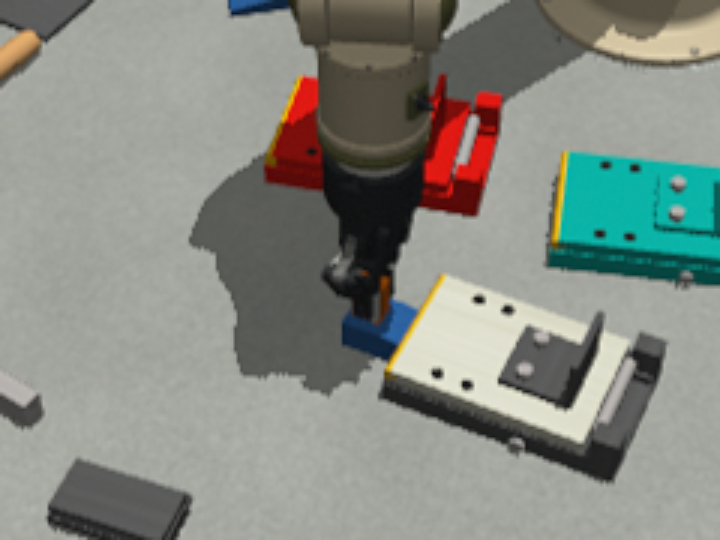

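The crop shows the wedge under the mid-width of the yellow nose (about (400,335)) and the gripper clear of the plate. The depth images show the plate about 3.7 mm up near the nose. Handing in.

```bash
python3 -c "from cell import manip; print(manip.hand_in())"
```

```text
the job is handed in; nothing more can be done
None
```

The job is handed in: the wedge is flat under the nose and still held in the gripper, the nose measured about 4 mm up, and the first touch was felt before it lifted; no verdict came back.

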